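# Unbolt and open the chassis cover

### The arm

A 6-joint arm with a two-finger parallel gripper is mounted at the origin on the work surface. World frame = base frame: x ahead of the robot, y to its left, z up, the work surface at z = 0. Lengths are in m, angles in rad, forces in N, time in s.
With the tool pointing down it reaches from about 0.375 to 0.925 m from the base axis. Payload 5.7 kg.
Tool frame: the origin (TCP) lies midway between the tips of the shut fingers; the grasp point (between the pads) lies 19 mm behind it (arm.pinch_z is the distance from the TCP to the grasp point, in m); z points along the fingers, y is the direction in which the jaws open and shut (so a half turn about z gives the same grasp; the last joint's range is limited). The gripper opens to 88 mm and grips with 3 to 60 N. Pads are 20 mm wide; open, the fingers measure 115 mm over their backs; the gripper's body (75 mm by 178 mm) begins 61 mm behind the grasp point.
Start: joints at [-1.45, 0.359, 1.51, -0, 1.272, -0.115], TCP at [0.14, -0.583, 0.223] pointing down, gripper open.
Joint ranges: [-2.97, 2.97], [-1.01, 2.36], [0.21, 2.38], [-0.96, 4.11], [0.2, 2.71], [-2.98, 2.98]. Speed limits (rad/s): [2.39, 2.39, 3.14, 3.14, 3.14, 3.14].

### API

Orientations are given as a 3x3 rotation matrix whose columns are the frame's x, y, z axes.
In Python, from cell import arm gives the robot as it stands.
- The arm moves only by the tool jog_arm, never from a script. Its argument "targets" is text: rows parted by semicolons, each of 6 numbers parted by spaces: the shift along the tool's x, y, z each as a share of 20 mm, from -1 to 1, then the turn, a rotation vector about the tool's x, y, z each as a share of 5 degrees, from -1 to 1. In form: tx ty tz wx wy wz; .... A call has 1 to 20 rows; each row shifts and turns the pose as measured when the row begins, along the tool's axes as they then stand; what a row does not reach is not made up. A row lasts 1/8 s, in which the tool goes at most 62.5 mm and 10.7 degrees, less where a joint would pass 70% of its speed; a pose out of reach is approached as far as the arm can. A call with a number of a shift or a turn outside -1 to 1 is refused whole. A call with a gripper value outside its range is refused whole. "fingers" is the opening, from 0 (shut) to 1 (fully open), set as the call begins (left out, the last holds). The fingers move at their own pace and stop on an object; the grip force is fixed at half the most. Time passes only in rows, so rows that do not move let the fingers close. It gives the time, the measured TCP pose, the force and the opening at its end, in the units of the state.
- arm.get_obs(): the state, without advancing time (a new reading comes with each control period).
- arm.capture(name): name is "side" or "top"; returns the picture (480x640x3 uint8, red, green, blue); there is no depth.
- arm.calibration(name): a dict with "fx", "fy", "cx", "cy" (pixels), "dist" ([k1, k2, p1, p2, k3] as OpenCV has them; the pictures are not rectified), "view" (4x4, takes a point from world to camera coordinates). Camera axes: x right, y up, looking along -z (the intrinsics and any distortion apply to the point x, -y, -z); pixel columns grow to the right and rows downward; lengths in m; the calibration is good to about 2 mm. A picture is of the moment at which its call begins. calibration takes no time and is no camera call.
- arm.finish_job(): hands the job in, once; it reports no verdict.
The state is a dict: "time_s": time; "q": joint angles; "qd": joint speeds; "tau": joint torques, N m; "eef_pos": TCP position; "tool_rot": TCP orientation; "ft_force": force on the tool from outside, world axes, zero at the start; "wrist_torque": the same for the moment, N m; "grip_width": opening from 0.0 (shut) to 1.0 (fully open).
Only numpy, scipy, OpenCV 4.12 (cv2) and the standard library are available. Lean on these libraries where they do the work, as an engineer would, in place of code of your own. Each camera call takes 0.05 s, during which the arm holds its last target.

### The job

Open the instrument chassis for repair: lift the red-knobbed handle of its barrel bolt clear of the notch, draw the bolt all the way out towards the front of the chassis, then slide the blue cover fully open by its yellow tab. Leave the handle, bolt and cover like that, and leave the other things on the bench and chassis where they are.

Things in the scene. Friction and masses are not known exactly. Their poses are not given: they have to be found in the camera images.
- chassis: Beige metal instrument chassis, fixed, 220 (x) x 320 (y) x 70 mm high; origin at the centre of its underside, x from its front panel (robot side) to its back, y to its left, z up; all directions below are in this frame. A blue sliding cover lies on the right (-y) half of the deck; on the front deck a steel barrel bolt, along x, goes through a keeper on the cover and locks it.
- bolt_axis (a point): Fixed point on the bolt's axis, at chassis (-43, -60, 88) mm, where the handle leaves the bolt when fully in. The bolt is a 12 mm rod in two saddles (tops 98 mm above the bench) at x -105 and -30 mm. 16 mm to its +y side stands a 4 mm thick steel plate along x, its top 20 mm above the axis, with one 15 mm wide notch in which the handle lies.
- knob (a point): Centre of the red ball knob (20 mm across) at the end of the bolt's handle, an 8 mm steel arm that stands out square from the bolt; the knob's centre is 55 mm from the bolt's axis. In the notch the handle points to +y and 30 degrees up (knob 48 mm to +y and 28 mm above the axis).
- handle (a joint): Turn of the handle about the bolt's axis, rad: 0 = lying in the notch (30 degrees above level, to +y), growing as the knob is lifted up and over towards -y; upright at 1.05, stop at 1.25. The arm clears the notch from about 0.6. It stays at whatever angle it is left (about 0.6 N at the knob moves it).
- bolt (a joint): Slide of the bolt with its handle towards -x (the chassis's front), m: 0 = fully in (locking the cover), 0.050 = fully drawn out against its stop. The notch lets it move only about 4 mm until the handle is lifted. It leaves the keeper at about 0.026. About 2 N moves it and it stays where it is left.
- cover (a joint): Slide of the cover towards +y, m: 0 = closed, 0.120 = fully open against its stop. Held within about 3 mm while the bolt is in its keeper. About 3 N moves it and it stays where it is left.
- tab (a point): Middle of the top edge of the yellow upright tab on the blue cover (122 x 150 mm, top 75 mm above the bench), a plate 80 mm (x) by 6 mm (y), standing 32 mm above the cover; it is pushed towards +y to open the cover. With the cover closed it is at chassis (40, -125, 107) mm.
- tin_mid (a point): closed steel screw tin, 42 mm across, 22 mm high, standing on the chassis's front deck near its left (+y) corner; point at its centre; to be left alone.
- driver: screwdriver with blue handle lying on the bench to the right of the chassis; origin under its middle; to be left alone.
- fan: square black cooling fan, 80 x 80 x 25 mm, lying flat on the right of the bench; origin at the centre of its underside; to be left alone.
- bracket: L-shaped bare aluminium bracket with holes, 90 x 70 x 63 mm, right of the bench; origin at the centre of its underside; to be left alone.
- jar: small lidded jar, 56 mm across, 65 mm high, left of the bench; origin at the centre of its underside; to be left alone.
- carton: small cardboard carton 90 x 60 x 50 mm, back left; origin at the centre of its underside; to be left alone.
- mouse: black computer mouse 100 x 58 x 26 mm on a 3 mm thick blue mat, left; origin at the centre of its underside; to be left alone.

How it is judged:
On the way, in this order (a step that is already met when the one before it is completed fails the run):
1. the handle is lifted clear of the notch, the bolt still in (value of joint handle above 0.45 rad and value of joint bolt below 0.012 m), for 0.05 s.
2. the bolt is drawn out (42 mm of 50), the cover still closed (value of joint bolt above 0.042 m and value of joint cover below 0.015 m), for 0.1 s.
3. the cover is slid open (100 mm of 120) (value of joint cover above 0.1 m), for 0.1 s.
At the end, for the whole second after the job is handed in: The bolt is drawn out by at least 42 of its 50 mm with its handle still out of the notch (over 0.45 rad), the cover is open by at least 100 of its 120 mm, both are at rest, and the other things have not been moved by more than 30 mm (value of joint handle above 0.45 rad and value of joint bolt above 0.042 m and value of joint cover above 0.1 m and velocity of joint each of bolt, cover below 0.02 m/s); the robot touches nothing.
It fails at once if one of the other things is moved by more than 30 mm (distance of any of tin_mid, driver, fan, bracket, jar, carton, mouse from where it was at the start of the episode above 0.03 m).
It also fails if it takes over 51 s, if anything falls off the work surface, if the arm or the gripper's body presses on something with over 40 N, if the wrist force passes 120 N, or if a joint passes its speed limit or range.

## Working session

There is one attempt and no reset: what is moved stays moved. The work goes in short steps, Python scripts to look and compute and a tool call to move; the robot and the scene stay as the last step left them, time stands still between calls to the robot, and variables do not carry over. Pictures are saved under pics/ and viewed, and the job is handed in when it is done.

Besides the shell and the picture viewer there is one more tool, called after "Emit:" as a command line: name --argument value ..., lists and objects as JSON in quotes. jog_arm: Moves the arm, as the interface text tells. Shift numbers are shares of 20 mm and turn numbers shares of 5 degrees, none past 1 either way. Its arguments: {"type":"object","properties":{"targets":{"type":"string"},"fingers":{"type":"number"}},"required":["targets"]}

```bash
mkdir -p pics; ls; python3 - <<'E'
from cell import arm
import cv2
for n in("side","top"):
    im=arm.capture(n); cv2.imwrite(f"pics/{n}0.png",im[:,:,::-1]); print(n,arm.calibration(n))
o=arm.get_obs(); print(o)
E
```

```text
pics
side {'fx': 531.545312143282, 'fy': 531.545312143282, 'cx': 317.00097258949535, 'cy': 241.8887349370553, 'dist': array([-0.14583938,  0.        ,  0.        ,  0.        ,  0.        ]), 'view': array([[-0.69985595, -0.71415507, -0.0135714 ,  0.41921272],
       [ 0.48877033, -0.49266622,  0.71998858, -0.32944886],
       [-0.52086966,  0.497255  ,  0.6938532 , -1.01030251],
       [ 0.        ,  0.        ,  0.        ,  1.        ]])}
top {'fx': 536.4488770751038, 'fy': 536.4488770751038, 'cx': 320.45565065615546, 'cy': 248.89942207966746, 'dist': array([-0.03756619,  0.        ,  0.        ,  0.        ,  0.        ]), 'view': array([[-0.02614606, -0.99964927, -0.00421009,  0.01104053],
       [ 0.97514066, -0.0264316 ,  0.22000469, -0.56930863],
       [-0.22003881,  0.00164683,  0.97548973, -1.37300146],
       [ 0.        ,  0.        ,  0.        ,  1.        ]])}
{'time_s': 0.1, 'q': array([-1.45007670e+00,  3.59402772e-01,  1.51128500e+00,  1.00026916e-05,
        1.27253310e+00, -1.15116023e-01]), 'qd': array([ 4.78259986e-04, -2.17524429e-03, -2.47524728e-03, -3.39805345e-05,
        1.84247551e-03,  2.82123908e-04]), 'tau': array([-4.16184480e-05, -5.16357744e+01, -2.71405774e+01,  6.75637135e-02,
        2.76722701e-02, -2.84768424e-05]), 'eef_pos': array([ 0.14010592, -0.58278322,  0.22192658]), 'tool_rot': array([[ 9.72320134e-01,  2.33652569e-01, -1.86588787e-04],
       [ 2.33652561e-01, -9.72318808e-01,  1.61751513e-03],
       [ 1.96512778e-04, -1.61633947e-03, -9.99998674e-01]]), 'ft_force': array([-0.50827044, -0.14874368, -0.40622446]), 'wrist_torque': array([-0.02082721, -0.02733388,  0.00694789]), 'grip_width': 1.0011011097144813}
```

View pics/side0.png

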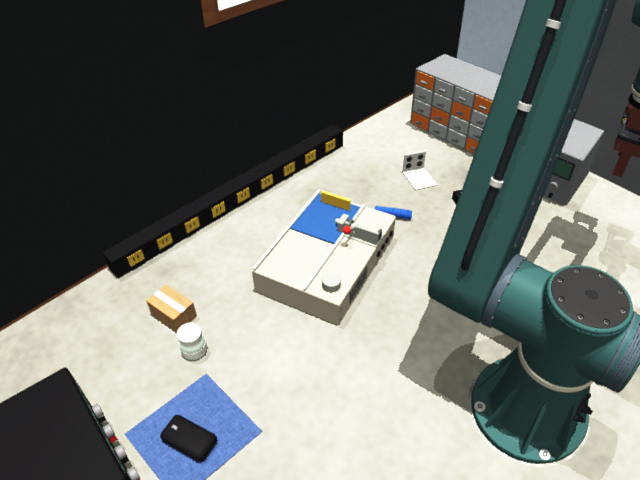

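View pics/top0.png

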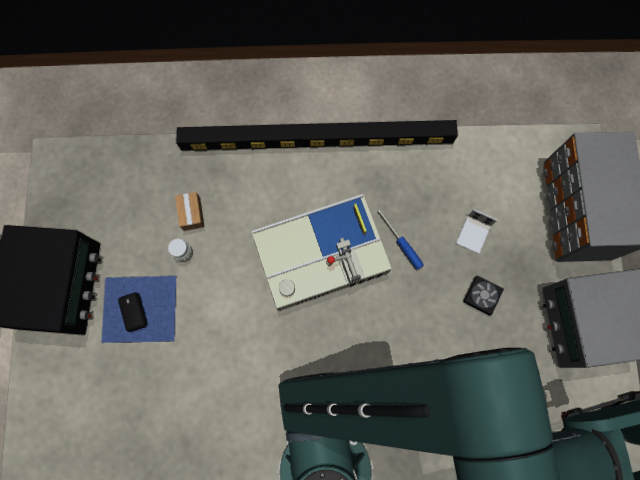

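The side view shows the chassis around (325,255), with the red knob near (347,230) and the yellow tab near (336,200). In the top view the knob is near (331,261), the tab near (361,218), and the tin near (287,288). Next I'll measure these.

```bash
cat > h.py <<'E'
import numpy as np, cv2
from cell import arm
def K(c): return np.array([[c['fx'],0,c['cx']],[0,c['fy'],c['cy']],[0,0,1]])
def ray(n,uv):
    c=arm.calibration(n); p=cv2.undistortPoints(np.array([[uv]],float),K(c),c['dist'])[0,0]
    V=c['view']; R=V[:3,:3]; o=-R.T@V[:3,3]; d=R.T@np.array([p[0],-p[1],-1.]); return o,d/np.linalg.norm(d)
def plane(n,uv,z):
    o,d=ray(n,uv); return o+d*(z-o[2])/d[2]
def tri(uvs,uvt):
    o1,d1=ray('side',uvs);o2,d2=ray('top',uvt)
    s=np.linalg.lstsq(np.stack([d1,-d2],1),o2-o1,rcond=None)[0]
    a=o1+s[0]*d1;b=o2+s[1]*d2; return (a+b)/2,np.linalg.norm(a-b)
def proj(n,P):
    c=arm.calibration(n);V=c['view'];q=np.atleast_2d(P)@V[:3,:3].T+V[:3,3]
    q=q*[1,-1,-1]; return cv2.projectPoints(q,np.zeros(3),np.zeros(3),K(c),c['dist'])[0][:,0]
def mask(im,col):
    h=cv2.cvtColor(im,cv2.COLOR_RGB2HSV);H,S,V=cv2.split(h)
    if col=='red': return (((H<6)|(H>174))&(S>170)&(V>90)).astype(np.uint8)
    if col=='yel': return ((H>20)&(H<34)&(S>150)&(V>60)).astype(np.uint8)
    if col=='blue': return ((H>100)&(H<125)&(S>150)&(V>60)).astype(np.uint8)
def blobs(m,win,amin=8):
    x0,y0,x1,y1=win; mm=np.zeros_like(m); mm[y0:y1,x0:x1]=m[y0:y1,x0:x1]
    n,l,s,c=cv2.connectedComponentsWithStats(mm); return [(s[i].tolist(),c[i].round(2).tolist()) for i in range(1,n) if s[i,4]>=amin]
E
python3 - <<'E'
from h import *
W={'side':(240,170,420,330),'top':(240,180,400,320)}
for n in W:
    im=cv2.imread(f'pics/{n}0.png')[:,:,::-1].copy()
    for c in('red','yel','blue'):
        print(n,c,blobs(mask(im,c),W[n]))
        m=mask(im,c)
        x0,y0,x1,y1=W[n];mm=np.zeros_like(m);mm[y0:y1,x0:x1]=m[y0:y1,x0:x1]
        if c=='yel': print(cv2.boxPoints(cv2.minAreaRect(cv2.findNonZero(mm))).round(1).tolist())
    x0,y0,x1,y1=W[n]
    cv2.imwrite(f'pics/{n}0z.png',cv2.resize(im[y0:y1,x0:x1,::-1],None,fx=4,fy=4,interpolation=cv2.INTER_CUBIC)[:600,:800])
E
```

```text
side red [([343, 226, 8, 8, 51], [346.31, 229.27])]
side yel [([284, 170, 11, 6, 44], [287.68, 171.86]), ([261, 174, 12, 15, 128], [266.49, 181.16]), ([240, 187, 10, 15, 107], [244.28, 193.97]), ([322, 192, 28, 18, 273], [335.49, 200.48])]
[[239.3000030517578, 200.89999389648438], [241.89999389648438, 166.10000610351562], [351.5, 174.3000030517578], [348.8999938964844, 209.10000610351562]]
side blue [([291, 194, 68, 49, 1439], [321.46, 220.15]), ([375, 207, 37, 12, 223], [396.22, 211.86])]
top red [([328, 257, 7, 6, 33], [330.61, 259.48])]
top yel [([354, 205, 11, 29, 40], [358.7, 219.1])]
[[352.70001220703125, 205.5], [354.0, 205.0], [364.70001220703125, 232.6999969482422], [363.3999938964844, 233.1999969482422]]
top blue [([309, 199, 66, 57, 2032], [339.68, 226.29]), ([397, 239, 3, 6, 12], [398.33, 241.0])]
```

View pics/top0z.png

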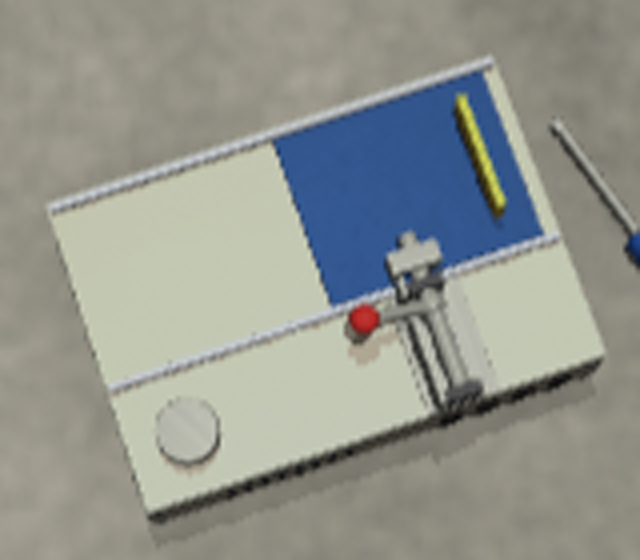

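View pics/side0z.png

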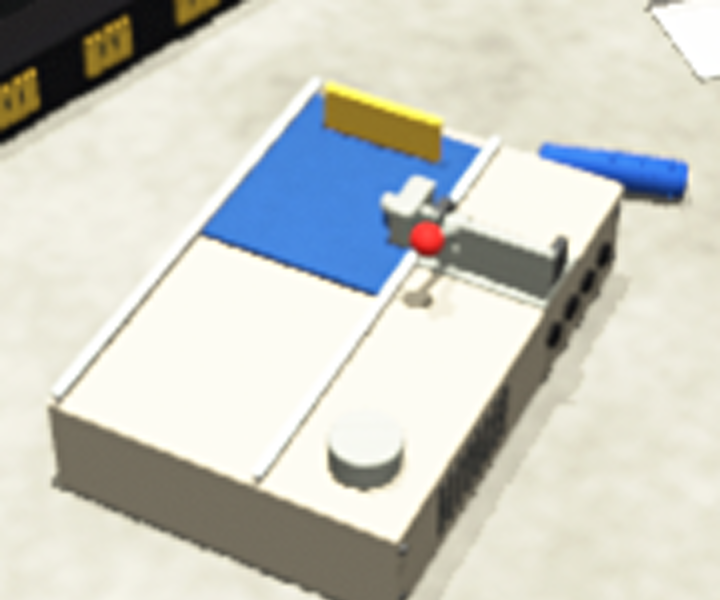

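The top crop shows the deck corners at about (277,308), (391,269), (252,232) and (363,195), with the knob at (330.6,259.5) and the tab strip from (355,205) to (365,233). I'll fit the chassis pose from these and check it against the knob and tab.

```bash
python3 - <<'E'
from h import *
from scipy.optimize import least_squares
z2=lambda u,v,o:(o[0]+u/4-.375,o[1]+v/4-.375)
T=(240,180);S=(240,170)
ct=[((-110,160,70),z2(150,515,T)),((-110,-160,70),z2(605,357,T)),((110,160,70),z2(50,208,T)),((110,-160,70),z2(491,62,T))]
for c,uv in ct: print(c,plane('top',uv,c[2]/1000).round(4))
cs=[((-110,160,70),z2(402,547,S)),((-110,-160,70),z2(620,188,S)),((110,160,70),z2(53,403,S))]
for c,uv in cs: print('s',c,plane('side',uv,c[2]/1000).round(4))
im=arm.calibration  # no camera use
k,e=tri((346.3,229.2),(330.6,259.6)); print('knob tri',k.round(4),e.round(4))
t,e=tri(z2(383,107,S),z2(481,155,T)); print('tab tri',t.round(4),e.round(4))
P=[];Q=[]
for n,l in(('top',ct),('side',cs)):
    for c,uv in l: P.append(c[:2]);Q.append(plane(n,uv,.07)[:2])
P.append((-43,-60+48));Q.append(k[:2]);P.append((40,-125));Q.append(t[:2])
P=np.array(P)/1000.;Q=np.array(Q)
def f(p):
    c,s=np.cos(p[2]),np.sin(p[2]);return (P@np.array([[c,s],[-s,c]])+p[:2]-Q)
r=least_squares(lambda p:f(p).ravel(),[.6,0,.3],loss='soft_l1',f_scale=.003);p=r.x
print('pose',p.round(4),np.degrees(p[2]));print((f(p)*1000).round(1))
np.save('pose.npy',p)
o=arm.get_obs();
E
```

```text
(-110, 160, 70) [0.4123 0.1128 0.07  ]
(-110, -160, 70) [ 0.5088 -0.1888  0.07  ]
(110, 160, 70) [0.6205 0.1782 0.07  ]
(110, -160, 70) [ 0.7151 -0.1223  0.07  ]
s (-110, 160, 70) [0.4097 0.1159 0.07  ]
s (-110, -160, 70) [ 0.5116 -0.1868  0.07  ]
s (110, 160, 70) [0.6208 0.1798 0.07  ]
knob tri [ 0.5289 -0.0288  0.119 ] 0.0018
tab tri [ 0.6407 -0.1091  0.1053] 0.0029
pose [ 0.5648 -0.0039  0.3103] 17.781352485223636
[[-1.1  2. ]
 [ 0.2 -1.1]
 [ 0.2  3.8]
 [ 3.3 -0.4]
 [ 1.5 -1.1]
 [-2.7 -3.1]
 [-0.1  2.2]
 [-1.3  0.3]
 [ 0.4 -1.7]]
```

The pose fits to about 2-3 mm, with the chassis heading at 17.8°. The triangulated heights also hold: knob 119 mm against 116 expected, tab 105 mm against 107.

Plan:
1. Grip the ball with the jaws along chassis x.
2. Swing it up the arc and draw it to -x.
3. Push the tab with the closed fingers.

I'll start by working out the shifts.

```bash
cat >> h.py <<'E'
p=np.load('pose.npy')
def c2w(v):
    c,s=np.cos(p[2]),np.sin(p[2]);v=np.array(v,float)/1000
    return np.array([p[0]+c*v[0]-s*v[1],p[1]+s*v[0]+c*v[1],v[2]])
def go(tcp):
    o=arm.get_obs();R=o['tool_rot'];d=R.T@(np.array(tcp)-o['eef_pos'])
    c,s=np.cos(p[2]),np.sin(p[2])
    ty=R[:,1]; a=np.degrees(np.arctan2(ty[1],ty[0])-p[2])
    Rd=np.array([[-s,c,0],[c,s,0],[0,0,-1]]).T  # tool x=+y chassis?, y=+x chassis
    Rd=np.column_stack([[-s,c,0],[c,s,0],[0,0,-1]])
    rv=cv2.Rodrigues(R.T@Rd)[0].ravel()
    w=o['eef_pos']-[p[0],p[1],0];ch=np.array([c*w[0]+s*w[1],-s*w[0]+c*w[1],w[2]])*1000
    print('t',o['time_s'].__round__(2),'tcp chassis',ch.round(1),'shift units',(d/.02).round(2),'turn units',(np.degrees(rv)/5).round(2),'f',o['ft_force'].round(1),'g',round(o['grip_width'],3))
E
python3 - <<'E'
from h import *
k=c2w((-43,-12,116));print(k)
go([k[0],k[1],.20])
E
```

```text
[ 0.5275374  -0.02849349  0.116     ]
t 0.1 tcp chassis [-581.2 -421.5  221.9] shift units [ 25.31 -22.42   1.14] turn units [-1.000e-02 -2.000e-02 -1.885e+01] f [-0.5 -0.1 -0.4] g 1.001
```

Emit:
jog_arm --targets "1 -0.88 0 0 0 0;1 -0.88 0 0 0 0;1 -0.88 0 0 0 0;1 -0.88 0 0 0 0;1 -0.88 0 0 0 0;1 -0.88 0 0 0 0;1 -0.88 0 0 0 0;1 -0.88 0 0 0 0;1 -0.88 0 0 0 0;1 -0.88 0 0 0 0;1 -0.88 0 0 0 0;1 -0.88 0 0 0 0;1 -0.88 0 0 0 0;1 -0.88 0 0 0 0;1 -0.88 0 0 0 0;1 -0.88 0 0 0 0;1 -0.88 0 0 0 0;1 -0.88 0 0 0 0;1 -0.88 0 0 0 0;1 -0.88 0 0 0 0" --fingers 0.6

```text
time_s: 2.6
eef_pos: [0.4556, -0.1123, 0.223]
tool_rot: [[0.97, 0.242, 0.002], [0.242, -0.97, 0.002], [0.002, -0.002, -1.0]]
ft_force: [0.3, -0.2, 0.1]
grip_width: 0.602
```

Emit:
jog_arm --targets "0 0 0 0 0 -1;0 0 0 0 0 -1;0 0 0 0 0 -1;0 0 0 0 0 -1;0 0 0 0 0 -1;0 0 0 0 0 -1;0 0 0 0 0 -1;0 0 0 0 0 -1;0 0 0 0 0 -1;0 0 0 0 0 -1;0 0 0 0 0 -1;0 0 0 0 0 -1;0 0 0 0 0 -1;0 0 0 0 0 -1;0 0 0 0 0 -1;0 0 0 0 0 -1;0 0 0 0 0 -1;0 0 0 0 0 -1;0 0 0 0 0 -1"

```text
time_s: 4.97
eef_pos: [0.446, -0.0891, 0.2236]
tool_rot: [[-0.394, 0.919, 0.002], [0.919, 0.394, 0.003], [0.002, 0.003, -1.0]]
ft_force: [0.9, -0.1, 0.8]
grip_width: 0.598
```

```bash
python3 - <<'E'
from h import *
k=c2w((-43,-12,116))
go([k[0],k[1],.20])
E
```

```text
t 4.97 tcp chassis [-139.1  -44.8  223.6] shift units [1.18 4.94 1.2 ] turn units [ 0.04 -0.03  1.08] f [ 0.9 -0.1  0.8] g 0.598
```

Emit:
jog_arm --targets "0.24 1 0.2 0 0 0.5;0.24 1 0.2 0 0 0.5;0.24 1 0.2 0 0 0;0.24 1 0.2 0 0 0;0.2 0.9 0.2 0 0 0;0 0 0 0 0 0"

```text
time_s: 5.72
eef_pos: [0.5321, -0.028, 0.2034]
tool_rot: [[-0.315, 0.949, 0.003], [0.949, 0.315, 0.003], [0.002, 0.004, -1.0]]
ft_force: [0.3, -0.3, 0.8]
grip_width: 0.598
```

```bash
python3 - <<'E'
from h import *
k=c2w((-43,-12,116))
go([k[0],k[1],.20])
for n in("side","top"):
    im=arm.capture(n); cv2.imwrite(f"pics/{n}1.png",im[:,:,::-1])
    y,x=(170,270) if n=='side' else (180,250)
    cv2.imwrite(f'pics/{n}1z.png',cv2.resize(im[y:y+130,x:x+160,::-1],None,fx=4,fy=4,interpolation=cv2.INTER_CUBIC))
E
```

```text
t 5.72 tcp chassis [-38.5 -12.9 203.4] shift units [ 0.05 -0.23  0.17] turn units [ 0.04 -0.02  0.12] f [ 0.3 -0.3  0.8] g 0.598
```

View pics/side1.png

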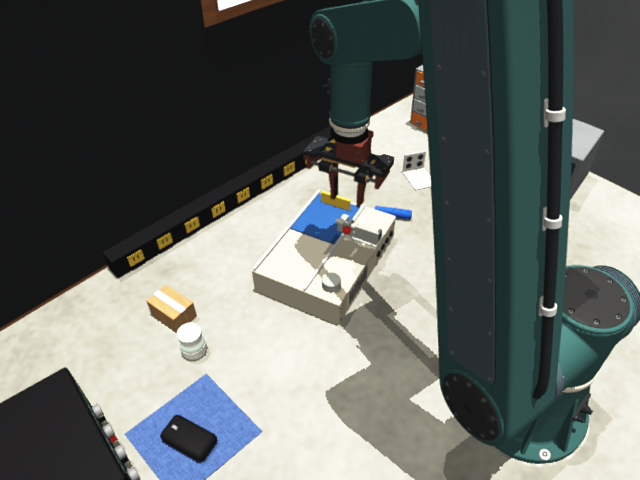

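View pics/top1z.png

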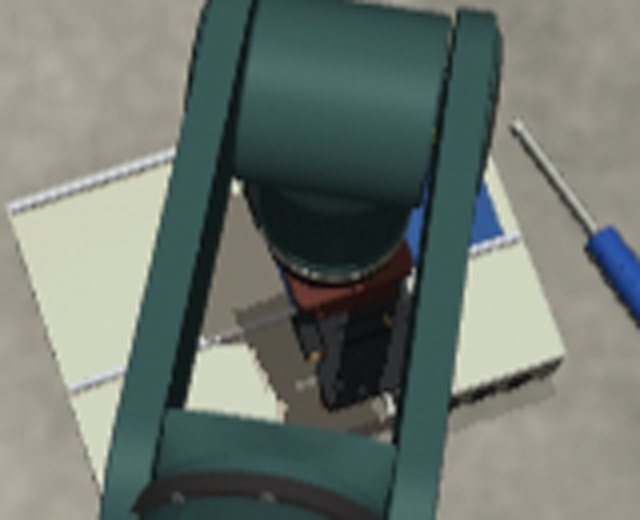

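The side view shows the fingers hanging straight above the knob at (347,230), with the jaws straddling it along chassis x. The top view is blocked by the arm. Now I'll go down to grasp height.

Emit:
jog_arm --targets "0 -0.2 0.9 0 0 0.1;0 0 0.9 0 0 0;0 0 0.9 0 0 0;0 0 0.9 0 0 0;0 0 0.9 0 0 0;0 0 0.5 0 0 0;0 0 0 0 0 0"

```text
time_s: 6.7
eef_pos: [0.5243, -0.0331, 0.1027]
tool_rot: [[-0.303, 0.953, 0.002], [0.953, 0.303, 0.001], [0.0, 0.002, -1.0]]
ft_force: [0.2, 0.7, 0.5]
grip_width: 0.599
```

```bash
python3 - <<'E'
from h import *
k=c2w((-43,-12,116))
go([k[0],k[1],.098])
im=arm.capture('side')
y,x=170,270
cv2.imwrite(f'pics/side2z.png',cv2.resize(im[y:y+130,x:x+160,::-1],None,fx=4,fy=4,interpolation=cv2.INTER_CUBIC))
E
```

```text
t 6.7 tcp chassis [-47.5 -15.4 102.7] shift units [0.17 0.22 0.23] turn units [ 0.03 -0.   -0.03] f [0.2 0.7 0.5] g 0.599
```

View pics/side2z.png

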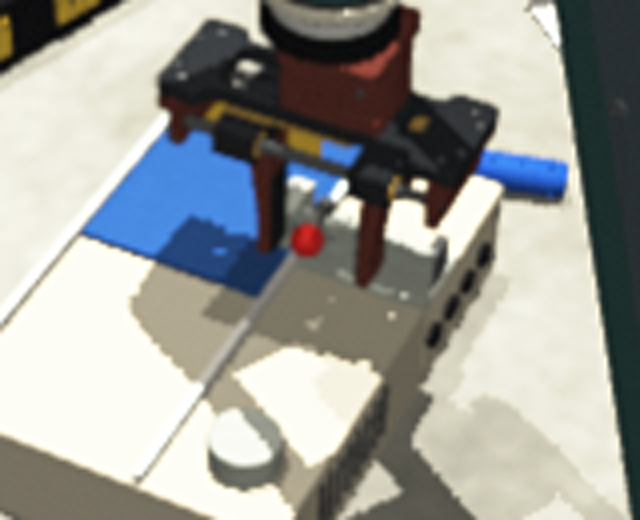

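The fingers straddle the ball (zoom (308,238)), and it sits closer to the +x finger, which agrees with the computed offset. I'll nudge the tool and close.

Emit:
jog_arm --targets "0.18 0.26 0.2 0 0 0;0 0 0 0 0 0"

```text
time_s: 7.0
eef_pos: [0.5298, -0.0281, 0.1001]
tool_rot: [[-0.303, 0.953, 0.005], [0.953, 0.303, 0.0], [-0.001, 0.005, -1.0]]
ft_force: [-0.4, 0.1, 0.0]
grip_width: 0.604
```

Emit:
jog_arm --targets "0 0 0 0 0 0;0 0 0 0 0 0;0 0 0 0 0 0;0 0 0 0 0 0;0 0 0 0 0 0" --fingers 0.0

```text
time_s: 7.62
eef_pos: [0.5304, -0.0279, 0.1008]
tool_rot: [[-0.303, 0.953, 0.007], [0.953, 0.303, 0.0], [-0.002, 0.006, -1.0]]
ft_force: [0.3, 0.4, 0.2]
grip_width: 0.212
```

```bash
python3 - <<'E'
from h import *
k=c2w((-43,-12,116))
go([k[0],k[1],.098])
im=arm.capture('side')
y,x=170,270
cv2.imwrite(f'pics/side3z.png',cv2.resize(im[y:y+130,x:x+160,::-1],None,fx=4,fy=4,interpolation=cv2.INTER_CUBIC))
E
```

```text
t 7.62 tcp chassis [-40.1 -12.3 100.8] shift units [ 0.02 -0.15  0.14] turn units [ 0.07  0.02 -0.03] f [0.3 0.4 0.2] g 0.212
```

View pics/side3z.png

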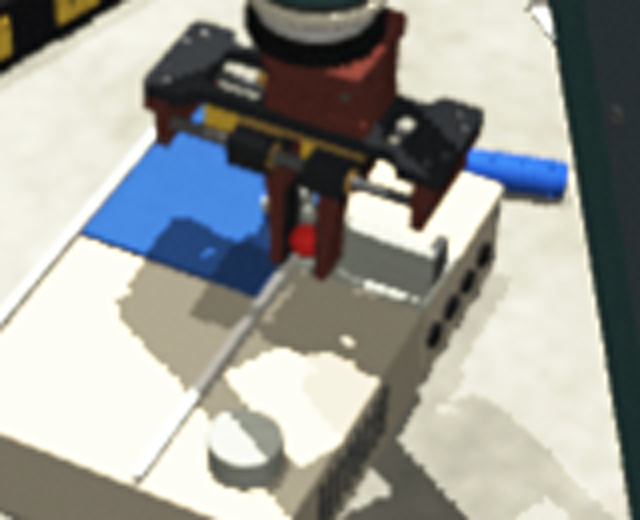

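The ball is held: the opening stopped at 0.212, about 19 mm. Now I'll swing up the arc, first half.

Emit:
jog_arm --targets "-0.14 0 -0.2 0 0 0;-0.14 0 -0.2 0 0 0;-0.17 0 -0.17 0 0 0;-0.17 0 -0.17 0 0 0;0 0 0 0 0 0"

```text
time_s: 8.3
eef_pos: [0.5342, -0.0402, 0.1163]
tool_rot: [[-0.302, 0.953, 0.006], [0.953, 0.302, 0.001], [-0.001, 0.006, -1.0]]
ft_force: [-0.3, 1.9, -0.8]
grip_width: 0.208
```

```bash
python3 - <<'E'
from h import *
go(c2w((-43,-60+35.3,88+42-18)))
E
```

```text
t 8.3 tcp chassis [-40.3 -25.2 116.3] shift units [ 0.02 -0.14  0.22] turn units [ 0.07  0.01 -0.04] f [-0.3  1.9 -0.8] g 0.208
```

Emit:
jog_arm --targets "-0.2 0 -0.14 0 0 0;-0.2 0 -0.12 0 0 0;-0.22 0 -0.1 0 0 0;-0.22 0 -0.1 0 0 0;-0.23 0 -0.06 0 0 0;-0.23 0 -0.04 0 0 0;-0.2 0 0 0 0 0;0 0 0 0 0 0"

```text
time_s: 9.3
eef_pos: [0.5439, -0.0714, 0.1288]
tool_rot: [[-0.303, 0.953, 0.007], [0.953, 0.303, 0.0], [-0.002, 0.006, -1.0]]
ft_force: [0.5, -0.4, 0.1]
grip_width: 0.006
```

```bash
python3 - <<'E'
from h import *
go(c2w((-43,-60+3,88+55-17)))
im=arm.capture('side')
y,x=170,270
cv2.imwrite(f'pics/side4z.png',cv2.resize(im[y:y+130,x:x+160,::-1],None,fx=4,fy=4,interpolation=cv2.INTER_CUBIC))
E
```

```text
t 9.3 tcp chassis [-40.6 -57.9 128.8] shift units [ 0.04 -0.12  0.14] turn units [ 0.07  0.02 -0.03] f [ 0.5 -0.4  0.1] g 0.006
```

View pics/side4z.png

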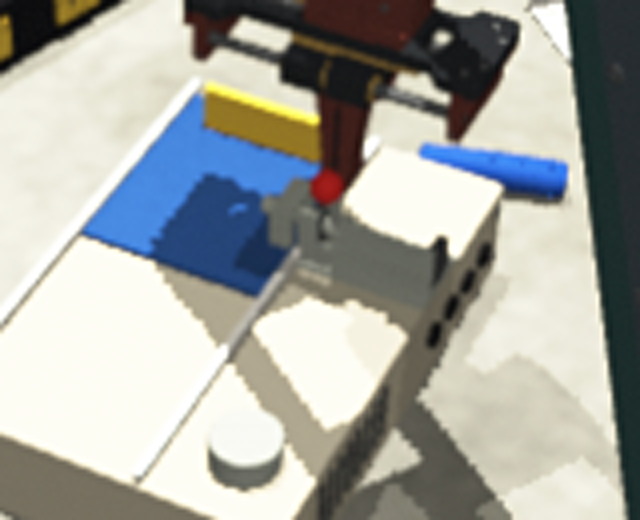

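The fingers slipped off and shut (0.006), and the ball is left at zoom (326,187), which is full-image (351.1,216.4). I'll solve its angle from the ray against the known circle.

```bash
python3 - <<'E'
from h import *
im=cv2.imread('pics/side4z.png')[:,:,::-1].copy()
b=blobs(mask(im,'red'),(270,140,370,230),30);print(b)
c=b[0][1];uv=np.array([270+c[0]/4-.375,170+c[1]/4-.375]);print(uv)
for x in(-43,-40):
  for a in range(30,101,10):
    P=c2w((x,-60+55*np.cos(np.radians(a)),88+55*np.sin(np.radians(a))));print(x,a,proj('side',P).round(1), )
E
```

```text
[([312, 169, 32, 35, 782], [327.28, 186.21])]
[351.445  216.1775]
-43 30 [[347.  230.6]]
-43 40 [[348.2 226.7]]
-43 50 [[349.5 222.7]]
-43 60 [[351.  218.9]]
-43 70 [[352.7 215.3]]
-43 80 [[354.4 212.2]]
-43 90 [[356.2 209.5]]
-43 100 [[357.9 207.4]]
-40 30 [[345.9 230.2]]
-40 40 [[347.  226.3]]
-40 50 [[348.3 222.3]]
-40 60 [[349.9 218.5]]
-40 70 [[351.5 214.9]]
-40 80 [[353.3 211.8]]
-40 90 [[355.  209.1]]
-40 100 [[356.7 207. ]]
```

After correcting for the initial pixel offset, the handle stands at about 65°, which is roughly 0.6 rad. It's lifted but only marginally clear, so I'll regrasp a bit lower on the ball and finish the swing.

Emit:
jog_arm --targets "-0.1 0 -0.8 0 0 0;0 0 -0.8 0 0 0;0 0 -0.8 0 0 0;0.5 0 0 0 0 0;0.5 0 0 0 0 0;0 0 0 0 0 0" --fingers 0.0

```text
time_s: 10.1
eef_pos: [0.5373, -0.0527, 0.1805]
tool_rot: [[-0.303, 0.953, 0.007], [0.953, 0.303, 0.0], [-0.002, 0.007, -1.0]]
ft_force: [0.6, -0.5, -0.2]
grip_width: 0.008
```

Emit:
jog_arm --targets "0 0 0 0 0 0;0 0 0 0 0 0;0 0 0 0 0 0" --fingers 0.5

```text
time_s: 10.48
eef_pos: [0.5367, -0.0525, 0.1795]
tool_rot: [[-0.304, 0.953, 0.005], [0.953, 0.304, 0.0], [-0.001, 0.005, -1.0]]
ft_force: [0.5, 0.1, 0.2]
grip_width: 0.311
```

```bash
python3 - <<'E'
from h import *
im=arm.capture('side')
y,x=170,270
cv2.imwrite(f'pics/side5z.png',cv2.resize(im[y:y+130,x:x+160,::-1],None,fx=4,fy=4,interpolation=cv2.INTER_CUBIC))
b=blobs(mask(im,'red'),(330,190,380,240),8);print(b)
for a in (50,55,60,65,70): print(a,(proj('side',c2w((-42,-60+55*np.cos(np.radians(a)),88+55*np.sin(np.radians(a)))))+[-.7,-1.3]).round(1))
go(c2w((-43,-37,116)))
E
```

```text
[([348, 214, 7, 7, 41], [351.0, 216.85])]
50 [[348.4 221.3]]
55 [[349.2 219.3]]
60 [[349.9 217.5]]
65 [[350.8 215.6]]
70 [[351.6 213.9]]
t 10.53 tcp chassis [-41.6 -37.7 179.5] shift units [ 0.04 -0.08  3.18] turn units [ 0.06  0.01 -0.02] f [ 0.2  0.1 -0.6] g 0.351
```

View pics/side5z.png

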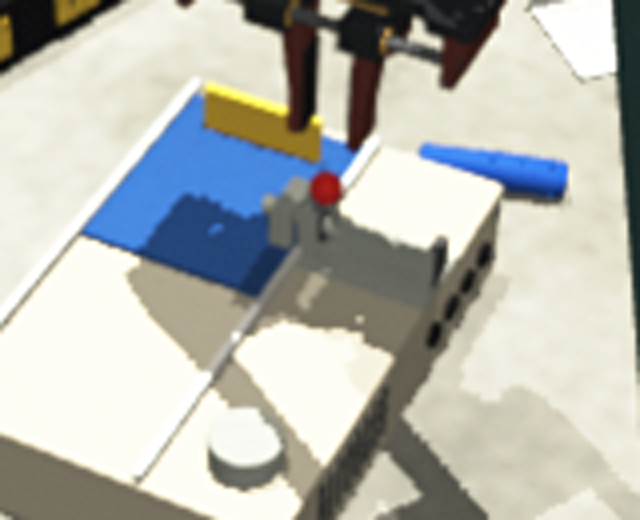

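The ball is at zoom (326,187) with the open fingers above it, and the handle is at about 62°. I'll descend over it, close, and check the grip.

Emit:
jog_arm --targets "0.2 -0.08 0.8 0 0 0;0 0 0.8 0 0 0;0 0 0.8 0 0 0;0 0 0.6 0 0 0;0 0 0 0 0 0" --fingers 0.5

```text
time_s: 11.15
eef_pos: [0.5352, -0.05, 0.118]
tool_rot: [[-0.303, 0.953, 0.006], [0.953, 0.303, -0.0], [-0.002, 0.006, -1.0]]
ft_force: [-0.2, -0.8, 0.4]
grip_width: 0.497
```

```bash
python3 - <<'E'
from h import *
go(c2w((-43,-34,116)))
E
```

```text
t 11.15 tcp chassis [-42.3 -34.9 118. ] shift units [ 0.04 -0.04  0.1 ] turn units [ 0.07  0.02 -0.03] f [-0.2 -0.8  0.4] g 0.497
```

Emit:
jog_arm --targets "0 0 0.1 0 0 0;0 0 0 0 0 0;0 0 0 0 0 0;0 0 0 0 0 0;0 0 0 0 0 0" --fingers 0.0

```text
time_s: 11.78
eef_pos: [0.5365, -0.0504, 0.1171]
tool_rot: [[-0.303, 0.953, 0.009], [0.953, 0.303, -0.001], [-0.003, 0.008, -1.0]]
ft_force: [0.4, 0.1, -2.5]
grip_width: 0.209
```

```bash
python3 - <<'E'
from h import *
im=arm.capture('side')
y,x=170,270
cv2.imwrite(f'pics/side6z.png',cv2.resize(im[y:y+130,x:x+160,::-1],None,fx=4,fy=4,interpolation=cv2.INTER_CUBIC))
go(c2w((-43,-34,116)))
E
```

```text
t 11.82 tcp chassis [-41.1 -35.6 117.1] shift units [ 0.08 -0.1   0.06] turn units [ 0.1   0.04 -0.03] f [ 0.5 -0.5 -1.8] g 0.207
```

View pics/side6z.png

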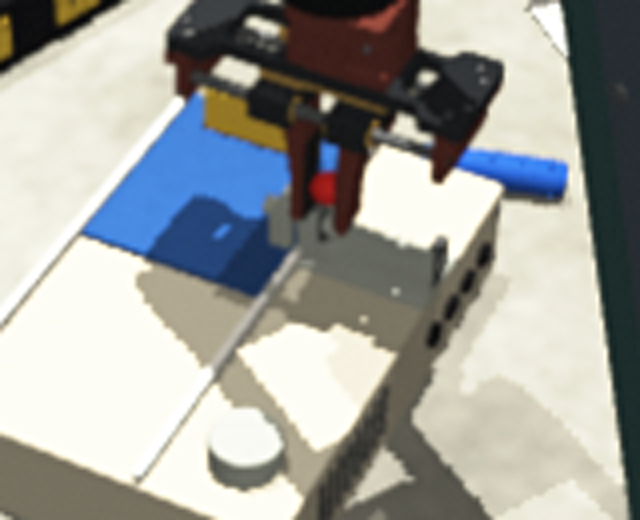

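The ball is firmly between the fingers (0.207). I'll finish the swing.

Emit:
jog_arm --targets "-0.2 0 -0.1 0 0 0;-0.2 0 -0.08 0 0 0;-0.22 0 -0.05 0 0 0;-0.22 0 -0.02 0 0 0;-0.2 0 0 0 0 0;0 0 0 0 0 0"

```text
time_s: 12.58
eef_pos: [0.5429, -0.0707, 0.1228]
tool_rot: [[-0.302, 0.953, 0.009], [0.953, 0.302, 0.001], [-0.001, 0.008, -1.0]]
ft_force: [1.1, 1.5, -3.4]
grip_width: 0.206
```

```bash
python3 - <<'E'
from h import *
im=arm.capture('side')
y,x=170,270
cv2.imwrite(f'pics/side7z.png',cv2.resize(im[y:y+130,x:x+160,::-1],None,fx=4,fy=4,interpolation=cv2.INTER_CUBIC))
go(c2w((-43,-55,123)))
E
```

```text
t 12.62 tcp chassis [-41.3 -56.7 122.7] shift units [ 0.09 -0.09 -0.01] turn units [ 0.1   0.02 -0.04] f [ 0.   1.4 -0.9] g 0.209
```

View pics/side7z.png

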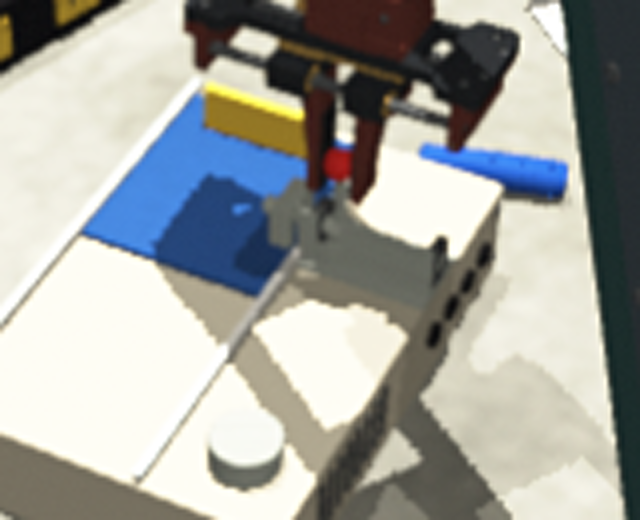

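The ball is held nearly upright at zoom (340,163). Now I'll draw the bolt towards -x.

Emit:
jog_arm --targets "0 -0.4 0 0 0 0;0 -0.4 0 0 0 0;0 -0.4 0 0 0 0;0 -0.4 0 0 0 0;0 -0.4 0 0 0 0;0 -0.3 0 0 0 0;0 0 0 0 0 0"

```text
time_s: 13.5
eef_pos: [0.4967, -0.0854, 0.1228]
tool_rot: [[-0.302, 0.953, 0.011], [0.953, 0.302, 0.001], [-0.002, 0.011, -1.0]]
ft_force: [1.5, 2.5, -1.9]
grip_width: 0.212
```

```bash
python3 - <<'E'
from h import *
go(c2w((-93,-55,123)))
E
```

```text
t 13.5 tcp chassis [-89.8 -56.8 122.8] shift units [ 0.09 -0.16 -0.01] turn units [ 0.12  0.03 -0.04] f [ 1.5  2.5 -1.9] g 0.212
```

Emit:
jog_arm --targets "0 -0.2 0 0 0 0;0 -0.2 0 0 0 0;0 0 0 0 0 0"

```text
time_s: 13.88
eef_pos: [0.4977, -0.0876, 0.1236]
tool_rot: [[-0.299, 0.954, 0.027], [0.954, 0.299, 0.002], [-0.007, 0.027, -1.0]]
ft_force: [-1.8, 1.4, 0.1]
grip_width: 0.209
```

```bash
python3 - <<'E'
from h import *
go(c2w((-93,-55,123)))
E
```

```text
t 13.88 tcp chassis [-89.5 -59.2 123.6] shift units [ 0.21 -0.18  0.02] turn units [ 0.3   0.08 -0.08] f [-1.8  1.4  0.1] g 0.209
```

The bolt is against its stop: the tool no longer advances and only tilts. I'll release and rise.

Emit:
jog_arm --targets "0 0 0 0 0 0;0 0 0 0 0 0;0 0 0 0 0 0;0 0 0 0 0 0;0 0 -0.8 0.1 0 0;0 0 -1 0.1 0 0;0 0 -1 0 0 0;0 0 -1 0 0 0;0 0 0 0 0 0" --fingers 0.5

```text
time_s: 15.0
eef_pos: [0.4938, -0.0883, 0.2008]
tool_rot: [[-0.3, 0.954, 0.004], [0.954, 0.3, -0.005], [-0.006, 0.003, -1.0]]
ft_force: [-1.3, 0.1, -0.6]
grip_width: 0.501
```

```bash
python3 - <<'E'
from h import *
im=arm.capture('side')
y,x=170,270
cv2.imwrite(f'pics/side8z.png',cv2.resize(im[y:y+130,x:x+160,::-1],None,fx=4,fy=4,interpolation=cv2.INTER_CUBIC))
print(blobs(mask(im,'red'),(330,190,390,240),8))
for X in(-93,-85):
  for a in (50,60,70,80,90): print(X,a,(proj('side',c2w((X,-60+55*np.cos(np.radians(a)),88+55*np.sin(np.radians(a)))))+[-.7,-1.3]).round(1))
go(c2w((40,-155,200)))
E
```

```text
[([372, 214, 6, 7, 34], [374.5, 216.71])]
-93 50 [[368.8 228.1]]
-93 60 [[370.3 224.2]]
-93 70 [[372.  220.6]]
-93 80 [[373.7 217.4]]
-93 90 [[375.3 214.7]]
-85 50 [[365.6 227. ]]
-85 60 [[367.1 223.2]]
-85 70 [[368.7 219.6]]
-85 80 [[370.4 216.3]]
-85 90 [[372.1 213.6]]
t 15.05 tcp chassis [-94.  -58.2 199.9] shift units [-4.8   6.73  0.03] turn units [ 0.01  0.06 -0.06] f [-1.   0.1 -0.4] g 0.505
```

View pics/side8z.png

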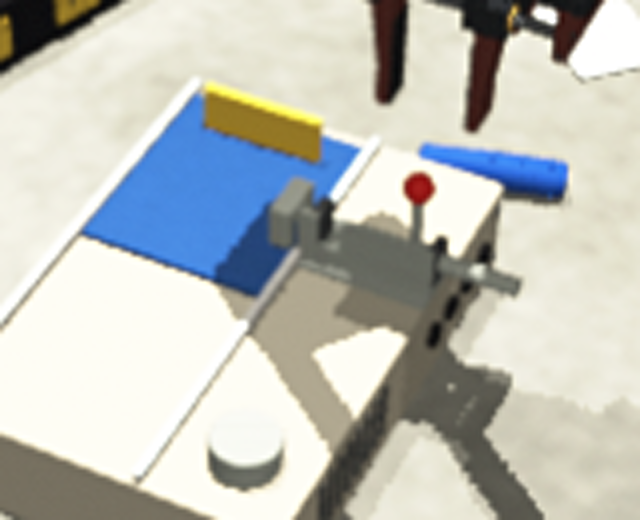

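The bolt rod sticks out at the front (zoom (515,283)). The knob at (374.5,216.7) matches x=-93 and about 82°, and the cover is still closed. Next I'll move behind the tab with the fingers shut.

Emit:
jog_arm --targets "-0.7 1 0 0 0 0;-0.7 1 0 0 0 0;-0.7 1 0 0 0 0;-0.7 1 0 0 0 0;-0.7 1 0 0 0 0;-0.7 1 0 0 0 0;-0.5 0.6 0 0 0 0;0 0 0 0 0 0" --fingers 0.0

```text
time_s: 16.05
eef_pos: [0.6448, -0.1379, 0.188]
tool_rot: [[-0.3, 0.954, -0.014], [0.954, 0.3, 0.0], [0.004, -0.013, -1.0]]
ft_force: [-0.6, -0.0, -0.9]
grip_width: 0.001
```

```bash
python3 - <<'E'
from h import *
go(c2w((40,-152,90)))
E
```

```text
t 16.05 tcp chassis [  35.2 -152.   188. ] shift units [-0.02  0.31  4.9 ] turn units [-0.15 -0.05 -0.06] f [-0.6 -0.  -0.9] g 0.001
```

Emit:
jog_arm --targets "0 0.2 0.8 -0.1 0 0;0 0 0.8 0 0 0;0 0 0.8 0 0 0;0 0 0.8 0 0 0;0 0 0 0 0 0"

```text
time_s: 16.68
eef_pos: [0.6441, -0.1353, 0.1195]
tool_rot: [[-0.3, 0.954, -0.011], [0.954, 0.3, 0.004], [0.007, -0.009, -1.0]]
ft_force: [0.1, -0.2, 0.7]
grip_width: 0.002
```

```bash
python3 - <<'E'
from h import *
im=arm.capture('side')
y,x=150,270
cv2.imwrite(f'pics/side9z.png',cv2.resize(im[y:y+130,x:x+160,::-1],None,fx=4,fy=4,interpolation=cv2.INTER_CUBIC))
go(c2w((40,-152,90)))
E
```

```text
t 16.73 tcp chassis [  35.9 -149.7  120.3] shift units [-0.12  0.22  1.51] turn units [-0.09 -0.07 -0.06] f [ 0.2 -0.5 -0.3] g 0.006
```

View pics/side9z.png

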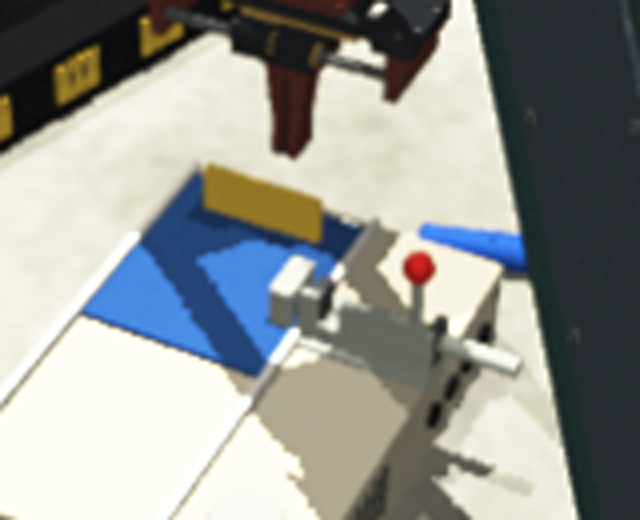

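The shut fingertips at zoom (292,155) are behind the tab on its -y side. I'll go down and start pushing.

Emit:
jog_arm --targets "-0.12 0.2 0.7 0 0 0;0 0 0.7 0 0 0;0 0 0.1 0 0 0;0 0 0 0 0 0"

```text
time_s: 17.23
eef_pos: [0.6504, -0.137, 0.0891]
tool_rot: [[-0.3, 0.954, -0.007], [0.954, 0.3, 0.003], [0.005, -0.006, -1.0]]
ft_force: [1.1, -0.6, 0.6]
grip_width: 0.008
```

```bash
python3 - <<'E'
from h import *
im=arm.capture('side')
y,x=150,270
cv2.imwrite(f'pics/side10z.png',cv2.resize(im[y:y+130,x:x+160,::-1],None,fx=4,fy=4,interpolation=cv2.INTER_CUBIC))
go(c2w((40,-10,90)))
E
```

```text
t 17.27 tcp chassis [  40.8 -152.8   89.2] shift units [ 7.14 -0.08 -0.  ] turn units [-0.07 -0.06 -0.06] f [-0.8 -0.  -0.4] g 0.003
```

View pics/side10z.png

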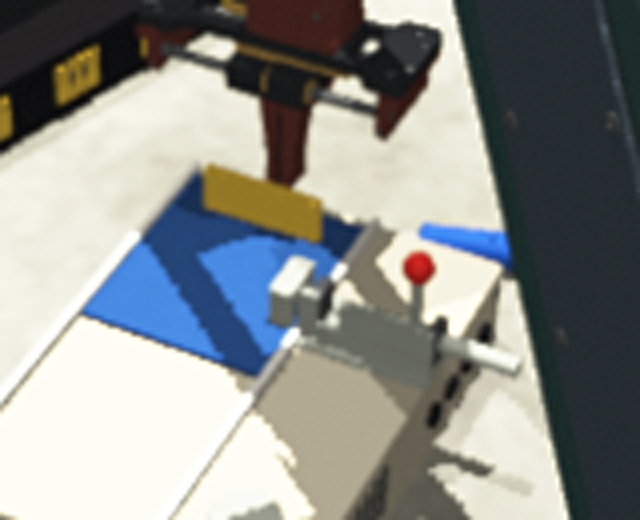

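Emit:
jog_arm --targets "0.5 0 0 0 0 0;0.5 0 0 0 0 0;0.5 0 0 0 0 0;0.5 0 0 0 0 0;0.5 0 0 0 0 0;0.5 0 0 0 0 0;0.5 0 0 0 0 0;0.5 0 0 0 0 0;0 0 0 0 0 0"

```text
time_s: 18.4
eef_pos: [0.6251, -0.0559, 0.0905]
tool_rot: [[-0.301, 0.954, -0.005], [0.954, 0.301, 0.001], [0.002, -0.005, -1.0]]
ft_force: [0.2, 0.2, -0.6]
grip_width: 0.005
```

```bash
python3 - <<'E'
from h import *
go(c2w((40,-18,90)))
E
```

```text
t 18.4 tcp chassis [ 41.5 -67.9  90.5] shift units [ 2.49 -0.09  0.03] turn units [-0.05 -0.02 -0.05] f [ 0.2  0.2 -0.6] g 0.005
```

Emit:
jog_arm --targets "0.5 0 0 0 0 0;0.5 0 0 0 0 0;0.5 0 0 0 0 0;0.4 0 0 0 0 0;0.3 0 0 0 0 0;0.2 0 0 0 0 0;0 0 0 0 0 0"

```text
time_s: 19.27
eef_pos: [0.6105, -0.0093, 0.0907]
tool_rot: [[-0.302, 0.953, -0.004], [0.953, 0.302, -0.004], [-0.002, -0.005, -1.0]]
ft_force: [-0.1, -2.3, -1.5]
grip_width: 0.006
```

```bash
python3 - <<'E'
from h import *
im=arm.capture('side')
y,x=170,240
cv2.imwrite(f'pics/side11z.png',cv2.resize(im[y:y+150,x:x+180,::-1],None,fx=4,fy=4,interpolation=cv2.INTER_CUBIC))
go(c2w((40,-18,90)))
E
```

```text
t 19.32 tcp chassis [ 41.9 -19.1  90.7] shift units [ 0.05 -0.09  0.03] turn units [-0.05  0.03 -0.04] f [ 0.6 -3.7 -2.2] g 0.005
```

View pics/side11z.png

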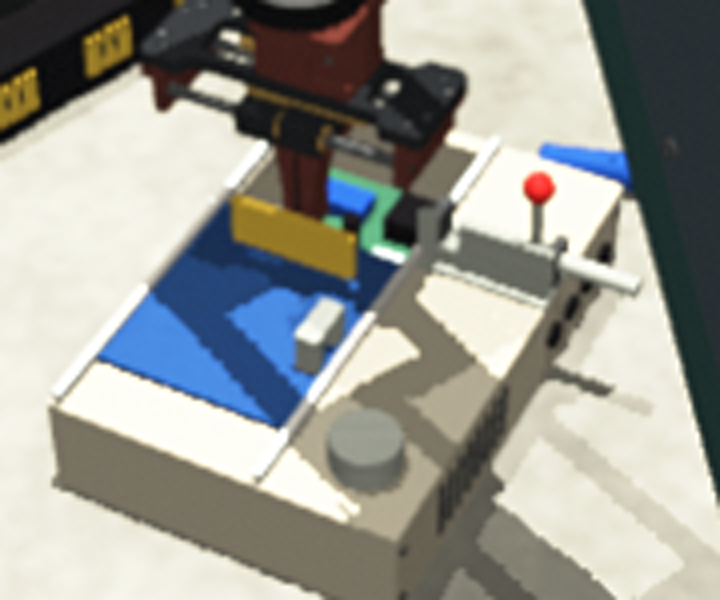

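The cover is well open with the tab in front of the fingers. I'll push gently on to the stop.

Emit:
jog_arm --targets "0.3 0 0 0 0 0;0.3 0 0 0 0 0;0 0 0 0 0 0"

```text
time_s: 19.7
eef_pos: [0.6107, -0.0101, 0.091]
tool_rot: [[-0.306, 0.952, 0.003], [0.952, 0.306, -0.023], [-0.023, -0.004, -1.0]]
ft_force: [-0.5, 0.3, 1.3]
grip_width: 0.006
```

```bash
python3 - <<'E'
from h import *
go(c2w((40,-18,90)))
E
```

```text
t 19.7 tcp chassis [ 41.8 -19.9  91. ] shift units [ 0.1  -0.09  0.05] turn units [-0.05  0.26  0.  ] f [-0.5  0.3  1.3] g 0.006
```

The cover is at its stop. I'll back off towards -y, rise and check.

Emit:
jog_arm --targets "-0.4 0 0 0 0.1 0;-0.4 0 0 0 0.1 0;0 0 -0.8 0 0 0;0 0 -1 0 0 0;0 0 -1 0 0 0;0 0 -1 0 0 0;0 0 -1 0 0 0;0 0 -1 0 0 0;0 0 -1 0 0 0;0 0 0 0 0 0;0 0 0 0 0 0"

```text
time_s: 21.08
eef_pos: [0.6161, -0.0216, 0.2402]
tool_rot: [[-0.305, 0.952, 0.002], [0.952, 0.305, 0.002], [0.001, 0.002, -1.0]]
ft_force: [-0.1, 0.4, -0.4]
grip_width: 0.002
```

```bash
python3 - <<'E'
from h import *
im=arm.capture('side'); cv2.imwrite('pics/side12.png',im[:,:,::-1])
cv2.imwrite('pics/top12.png',arm.capture('top')[:,:,::-1])
z=(slice(170,320),slice(240,420))
cv2.imwrite(f'pics/side12z.png',cv2.resize(im[z][:,:,::-1],None,fx=4,fy=4,interpolation=cv2.INTER_CUBIC))
print(blobs(mask(im,'red'),(340,190,390,240)),blobs(mask(im,'yel'),(290,205,345,250),20))
go(c2w((40,-18,220)))
for yy in(-25,-15,-5): print(yy,proj('side',[c2w((40,yy,91)),c2w((0,yy,107)),c2w((80,yy,107))]).round(1).tolist())
E
```

```text
[([371, 214, 7, 7, 36], [374.31, 216.69])] [([298, 219, 31, 20, 323], [313.27, 228.65])]
t 21.18 tcp chassis [ 43.4 -32.6 239.8] shift units [ 0.73 -0.17  0.99] turn units [ 0.02 -0.01 -0.01] f [ 0.2 -0.4 -0.2] g 0.008
-25 [[317.7, 224.3], [332.7, 224.4], [302.9, 214.3]]
-15 [[315.8, 226.8], [330.8, 227.0], [300.9, 216.7]]
-5 [[313.8, 229.3], [328.9, 229.5], [298.8, 219.2]]
```

View pics/side12.png

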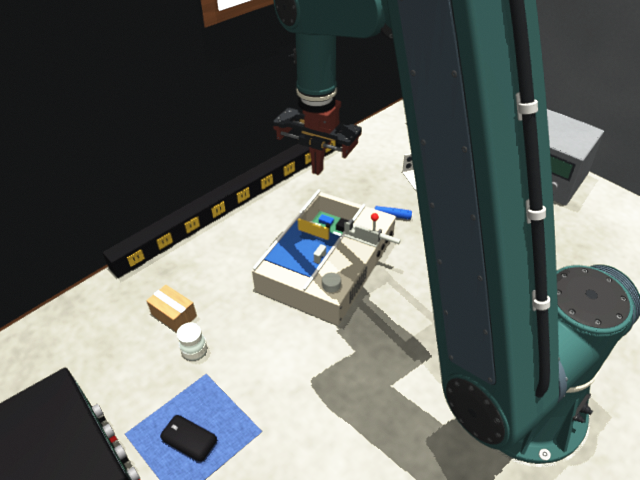

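View pics/side12z.png

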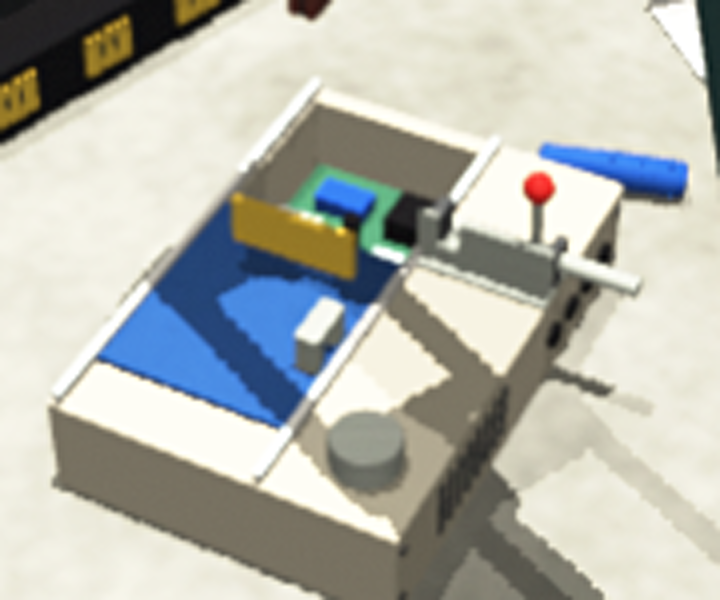

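View pics/top12.png

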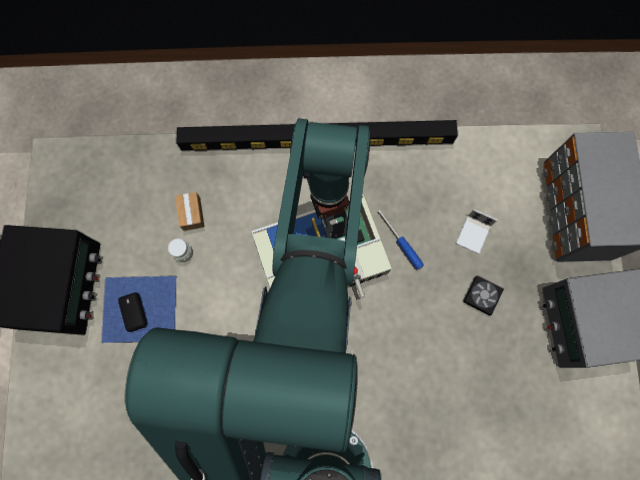

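The tab centroid at (313.3,228.7) fits y=-5, so the cover is open about 120 mm. The knob at (374.3,216.7) still fits a bolt drawn about 50 mm with the handle at about 82°. The driver, fan, bracket, jar, carton and mouse look the same as at the start in the top view, as does the tin in the side view, and the fingers are clear.

```bash
python3 -c "
from cell import arm
print(arm.finish_job())"
```

```text
the job is handed in; nothing more can be done
None
```

The chassis is open and the job is handed in, at about 21 s of the 51 s allowed. `finish_job` gives no verdict, so the results below are from my own last checks.

- **Handle:** I gripped the knob and swung it up. On the first try the fingers slipped off with the handle at about 62–65°, so I gripped the ball again lower down and finished the swing. The last picture puts it at about 82° above level, roughly 0.9 rad, and clear of the notch.
- **Bolt:** I drew it to its stop. The knob's position in the picture fits about 50 mm of travel.
- **Cover:** I pushed the yellow tab with the shut fingers until the cover reached its stop. The tab's position in the picture fits about 120 mm open.
- **Other things:** By eye, the tin, driver, fan, bracket, jar, carton and mouse are where they started. I did not measure them.
- **Gripper:** It was shut, stationary and clear of everything at about 240 mm height, with the force reading near zero.

None of the last checks failed or disagreed. The chassis pose fit left errors of up to about 4 mm, and the first knob picture was about 1.5 pixels off that fit. I corrected for that offset when reading the handle angle.

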